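# Hold the hot bun top over the filled bun with the tongs

## Task

Make up the small pork-roll bun: set the flat bun base in the middle of the plate and lay the slice of pork roll centred on it. Then pick up the kitchen tongs, take the domed bun top off the round wooden board with them - it is hot, so never touch it with the fingers - and hold it in the jaws, flat side down, straight over the middle of the stack and a few centimetres clear of it, so that I can spoon the sauce on first. Finish while still holding it up there in the tongs; do not put it down or let go, and leave the other things on the counter where they are.

Things in the scene. Friction and masses are not known exactly. Their poses are not given: they have to be found in the camera images.
- plate: round white ceramic plate, 200 mm across, rim 20 mm high, flat inner floor 110 mm across and 5 mm above the counter, 0.45 kg, loose. Origin: centre of its underside, z up. It and the round board may stand either way round.
- cut_board: rectangular wooden board lying flat, 240 x 130 x 14 mm, fixed; the bun base and the pork slice lie on it, one towards each end. Origin: centre of its underside, x along its length.
- round_board: round wooden board, 140 mm across, 14 mm thick, fixed; the bun top stands on it. Origin: centre of its underside.
- bun_base: lower half of a small bun: flat pale bread disc, 56 mm across, 16 mm thick, about 30 g. Origin: centre of its underside, z up.
- pork_slice: thinner, slightly smaller disc, a slice of pork roll: 50 mm across, 10 mm thick, about 25 g. Origin: centre of its underside, z up.
- bun_top: domed upper half of the bun, hot: 52 mm across with upright sides from 3 to 17 mm above its flat underside, 34 mm tall, about 30 g. Origin: centre of its flat underside, z up.
- tongs: steel kitchen tongs lying on their side, arms opening level like a V, 205 mm from hinge pin to jaw ends (a 25 mm ring behind the pin), 22 mm tall, 100 g. Origin: underside of the hinge pin; x along the middle line towards the jaws, y to the left arm, z up. Sprung open; squeezed at the grip point they close evenly, taking 8 N per finger to begin, 10 N with the jaws 52 mm apart, 13 N shut.
- tongs_left: the left (+y) arm of the tongs with its jaw, a 3 mm steel strip 22 mm tall; origin at the hinge pin. Its frame turns with the arm: 0 open, up to 0.215 rad inwards when shut.
- tongs_right: the right (-y) arm of the tongs with its jaw, the mirror image of the left.
- tongs_grip (a point): middle between the arms at the place to grip, which is the balance point, 95 mm from the pin, 11 mm above the tongs' underside. Width over the arms' outsides here: 62 mm open (jaws 86 mm apart inside), 57 mm with the jaws 76 mm apart, 46 mm with the jaws 52 mm apart, 21 mm shut (jaws 4 mm apart). The outsides here are nearly parallel (within 3 degrees) from open to 52 mm.
- tongs_jaws (a point): middle between the jaws, on the middle line 185 mm from the pin (90 mm ahead of the grip point), 11 mm above the tongs' underside; the flat jaws reach 20 mm either way along x and are 22 mm tall.
- steel_bowl: bystander: empty steel bowl, 150 mm across, 60 mm high. Origin: centre of its underside.
- spoon: bystander: ceramic soup spoon, 130 mm long, 46 mm wide, about 25 mm high. Origin: under the middle of its length, on the counter.
- sauce_jar: bystander: closed glass jar, 72 mm across, 95 mm high. Origin: centre of its underside.
- tea_cup: bystander: ceramic cup without handle, 72 mm across, 62 mm high. Origin: centre of its underside.
- dip_dish: bystander: small ceramic dish, 84 mm across, 24 mm high. Origin: centre of its underside.

How it is judged:
On the way, in this order (a step that is already met when the one before it is completed fails the run):
1. the bun base lies flat in the middle of the plate, let go (horizontal distance between bun_base and plate below 0.02 m and z of bun_base in the frame of plate below 0.009 m and angle between bun_base's own z axis and vertical below 0.15 rad and contact force between bun_base and the fingers below 0.05 N), for 0.2 s.
2. the pork slice lies flat and centred on the bun base, let go (horizontal distance between pork_slice and bun_base below 0.01 m and z of pork_slice in the frame of bun_base between 0.012 and 0.02 m and horizontal distance between bun_base and plate below 0.02 m and angle between pork_slice's own z axis and vertical below 0.15 rad and contact force between pork_slice and the fingers below 0.05 N), for 0.2 s.
3. the bun top is lifted off its board in the jaws of the tongs (contact force between bun_top and tongs_left above 0.5 N and contact force between bun_top and tongs_right above 0.5 N and contact force between tongs and the fingers above 1 N and z of bun_top in the frame of round_board above 0.03 m), for 0.1 s.
At the end, for the whole second after the job is handed in: Base flat on the plate within 20 mm of its middle; slice flat on it within 10 mm of centred; the bun top still, pressed by both jaws, within 20 mm of straight over the slice, 15 to 120 mm clear of it, flat side down within 0.5 rad; the fingers grip the tongs, which are clear of the counter (horizontal distance between bun_base and plate below 0.02 m and z of bun_base in the frame of plate below 0.009 m and angle between each of bun_base, pork_slice's own z axis and vertical below 0.15 rad and horizontal distance between pork_slice and bun_base below 0.01 m and z of pork_slice in the frame of bun_base between 0.012 and 0.02 m and horizontal distance between bun_top and pork_slice below 0.02 m and z of bun_top in the frame of pork_slice between 0.025 and 0.13 m and angle between bun_top's own z axis and vertical below 0.5 rad and linear speed of bun_top below 0.03 m/s and contact force between bun_top and tongs_left above 0.5 N and contact force between bun_top and tongs_right above 0.5 N and contact force between tongs and the fingers above 1 N and height (world z) of tongs above 0.035 m); the arm keeps its last pose, push and grip.
It fails at once if the fingers touch the hot bun top (contact force between bun_top and the fingers above 0.3 N).
It fails at once if a bystander is disturbed (moved more than 30 mm) (distance of any of steel_bowl, spoon, sauce_jar, tea_cup, dip_dish from where it was at the start of the episode above 0.03 m).
It also fails if it takes over 64 s, if anything falls off the work surface, if the arm or the gripper's body presses on something with over 40 N, if the wrist force passes 120 N, or if a joint passes its speed limit or range.

## Robot

A 6-joint arm with a two-finger parallel gripper is mounted at the origin on the work surface. World frame = base frame: x ahead of the robot, y to its left, z up, the work surface at z = 0. Lengths are in m, angles in rad, forces in N, time in s.
With the tool pointing down it reaches from about 0.3 to 0.875 m from the base axis. Payload 6.4 kg.
Tool frame: the origin (TCP) lies at the very end of the fingers, on their centre line; the grasp point (between the pads) lies 19 mm behind it; z points along the fingers, y is the line along which they close (so a half turn about z gives the same grasp; the last joint's range is limited). The gripper opens to 88 mm and grips with 3 to 60 N. Pads are 18 mm wide; open, the fingers measure 123 mm over their backs; the gripper's body (75 mm by 187 mm) begins 45 mm behind the grasp point.
Start: joints at [-1.551, 0.181, 1.607, -0, 1.354, -0.206], TCP at [0.129, -0.56, 0.209] pointing down, gripper open.
Joint ranges: [-2.99, 2.99], [-0.89, 2.07], [0.3, 2.58], [-1.14, 4.28], [0, 2.63], [-3.12, 3.12]. Speed limits (rad/s): [2.57, 2.57, 3.01, 3.14, 3.14, 3.14].

## Interface

Orientations are given as a 3x3 rotation matrix whose columns are the frame's x, y, z axes.
In Python, from rig import arm gives the robot as it stands. The module is installed in compiled form; this text tells all that it offers.
- The arm moves only by the shell command python3 -m handwheel 'ROWS'. ROWS is JSON, a list that holds one entry, the list of rows, each a list of 7 numbers: the shift along the tool's x, y, z in units of 40 mm (1.0 is 40 mm), then the turn, a rotation vector about the tool's x, y, z in degrees, then the finger opening in mm, from 0 to 88.1. In form: [[[tx, ty, tz, rx, ry, rz, grip], ...]]. A call has 1 to 20 rows; each row shifts and turns the commanded pose from where the row before left it, along the tool's axes as they then stand; what a row does not reach is not made up. A row lasts 1/10 s, in which the tool goes at most 50 mm and 8.59 degrees, less where a joint would pass 70% of its speed; a pose out of reach is approached as far as the arm can. A call is refused whole if a number of a shift passes 1 or a number of a turn 8.59, either way. A call with a gripper value outside its range is refused whole. The fingers move at their own pace and stop on an object; the grip force is fixed at half the most. Time passes only in rows, so rows that do not move let the fingers close. It gives the time, the measured TCP pose, the force, the opening and the grip force at its end, in the units of the state.
- arm.get_obs(): the state, without advancing time (a new reading comes with each control period).
- arm.get_image(name): name is "scene" or "top" or "wrist"; returns a dict with "frame" (384x512x3 uint8, red, green, blue), "camera_matrix" (3x3 intrinsics, pixels), "origin" and "attitude" of the camera in the world; the wrist camera has in their place "mount" (4x4, takes a point from camera to tool coordinates, whose origin is the TCP and whose axes are the flange's). Camera axes: x right, y down, z forward; pixel columns grow to the right and rows downward; lengths in m; the calibration is good to about 2 mm. A picture is of the moment at which its call begins: read the wrist's pose just before it. There is no depth.
- arm.sign_off(): hands the job in; it is judged then, once.
The state is a dict: "t": time; "qpos": joint angles; "dq": joint speeds; "effort": joint torques, N m; "tcp_pos": TCP position; "tcp_rot": TCP orientation; "force": force on the tool from outside, world axes, zero at the start; "torque": the same for the moment, N m; "gripper_width": finger opening in m; "grasp_force": force on a finger pad.
Only numpy, scipy, OpenCV 4.12 (cv2) and the standard library are available. Lean on these libraries where they do the work, as an engineer would, in place of code of your own. Each camera call takes 0.05 s, during which the arm holds its last target. There are 200 camera calls.

## Working session

There is one attempt and no reset: what is moved stays moved. The work goes in short steps, Python scripts to look and compute and a shell command to move; the robot and the scene stay as the last step left them, time stands still between calls to the robot, and variables do not carry over. Pictures are saved under pics/ and viewed, at most 10 in all, crops included, and the job is handed in when it is done.

```bash
mkdir -p pics
cat > h.py <<'E'
import numpy as np, cv2
from rig import arm
def snap(n,fn,crop=None,s=1):
    d=arm.get_image(n); f=d["frame"][:,:,::-1]
    np.save(f'pics/{fn}.npy',{k:v for k,v in d.items()},allow_pickle=True)
    if crop: f=f[crop[1]:crop[3],crop[0]:crop[2]]
    if s!=1: f=cv2.resize(f,None,fx=s,fy=s,interpolation=cv2.INTER_CUBIC)
    cv2.imwrite(f'pics/{fn}.png',f); return d
def load(fn): return np.load(f'pics/{fn}.npy',allow_pickle=True).item()
def px2w(d,u,v,z):
    K=d["camera_matrix"];R=np.array(d["attitude"]);o=np.array(d["origin"])
    r=R@np.linalg.solve(K,[u,v,1]); return o+r*(z-o[2])/r[2]
E
python3 - <<'E'
from h import *
np.set_printoptions(precision=4,suppress=True)
o=arm.get_obs(); print(o)
for n in("top","scene"):
    d=snap(n,n+"0",s=1.5625); print(d["camera_matrix"],d["origin"],d["attitude"])
E
```

```text
{'t': 0.0, 'qpos': array([-1.5513,  0.1815,  1.608 , -0.    ,  1.3538, -0.2063]), 'dq': array([-0.0001,  0.0011,  0.0003, -0.0022,  0.0007,  0.0002]), 'effort': array([  0.0006, -43.3859, -34.1849,   0.0703,   0.0385,  -0.0001]), 'tcp_pos': array([ 0.1287, -0.5598,  0.2082]), 'tcp_rot': array([[ 0.9746,  0.2239, -0.0001],
       [ 0.2239, -0.9746,  0.0018],
       [ 0.0003, -0.0017, -1.    ]]), 'force': array([ 0.5384,  0.1532, -0.5148]), 'torque': array([ 0.045 , -0.029 , -0.0303]), 'grasp_force': 0.0, 'gripper_width': 0.08842280840060006}
[[399.7105   0.     256.6821]
 [  0.     399.7105 194.4032]
 [  0.       0.       1.    ]] [0.4376 0.0166 1.1598] [[ 0.0106 -0.9956  0.0935]
 [-0.9999 -0.0115 -0.0095]
 [ 0.0106 -0.0934 -0.9956]]
[[379.3089   0.     255.5359]
 [  0.     379.3089 188.2452]
 [  0.       0.       1.    ]] [ 0.8969 -0.5904  0.9321] [[ 0.8671  0.4034 -0.2924]
 [ 0.498  -0.6829  0.5346]
 [ 0.0159 -0.6091 -0.7929]]
```

View pics/top0.png

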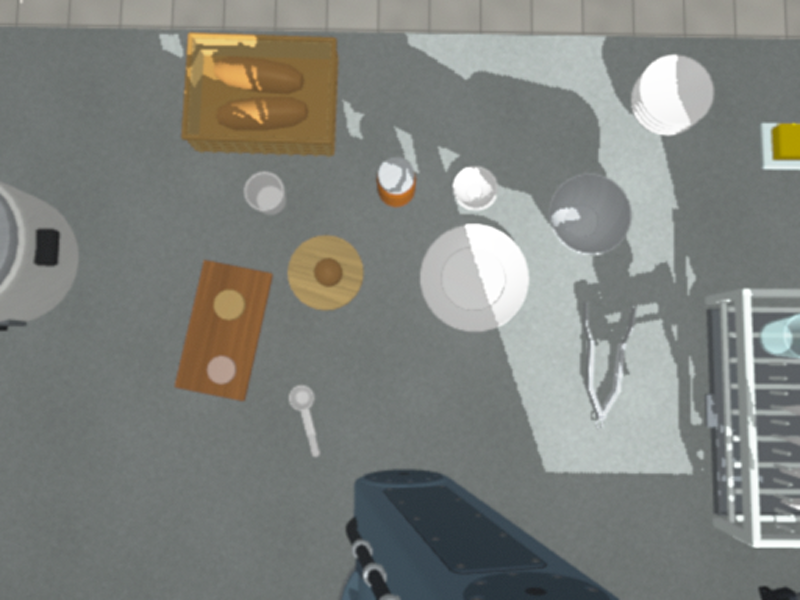

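View pics/scene0.png

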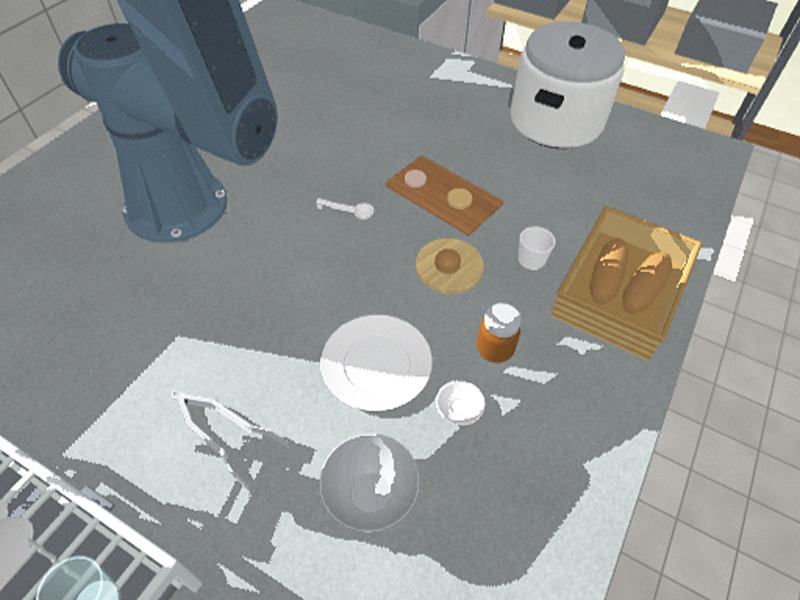

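The top view shows base (229,305), slice (221,370), bun top (328,272), plate (474,278) and tongs with the pin near (597,413), jaws pointing up (+x); the arm leans over the lower middle. I'll enlarge the two key regions.

Run:
```python
from h import *
f=load("top0")["frame"][:,:,::-1]
a=cv2.resize(f[160:280,105:245],None,fx=4,fy=4,interpolation=cv2.INTER_CUBIC)   # 560x480
b=cv2.resize(f[165:275,360:420],None,fx=4.3636,fy=4.3636,interpolation=cv2.INTER_CUBIC)[:480,:240]
cv2.imwrite('pics/c1.png',np.hstack([a,b]))
```

```text
(no output)
```

View pics/c1.png

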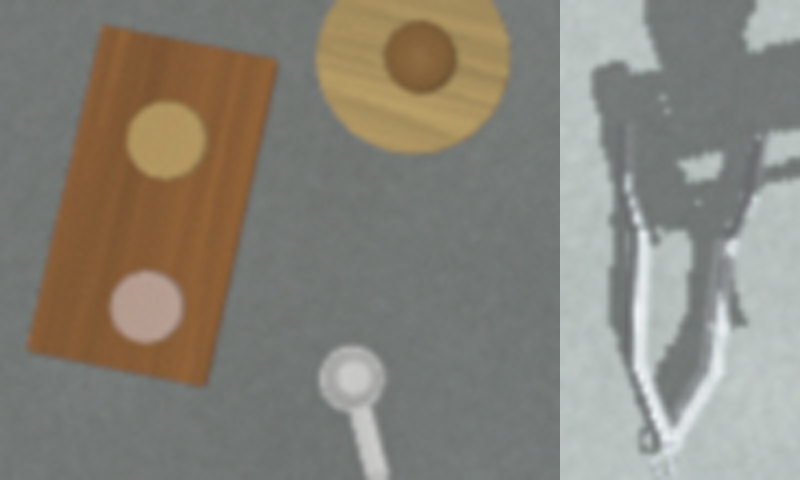

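The crop shows base (166,140), slice (146,306), bun top (420,57) at 4x; tongs pin (670,440), jaw ends (628,125) and (760,130) at 4.36x.

Run:
```python
from h import *
np.set_printoptions(precision=4,suppress=True)
d=load("top0")
P={}
for n,u,v,z in [("base",146.5,195,.030),("pork",141.6,236.5,.024),("top",210,174.25,.03),("rboard",(326)/1.5625,272/1.5625,.014),("pin",385.2,265.8,.022),("lj",375.6,193.6,.022),("rj",405.8,194.8,.022),("bowl",590/1.5625,213/1.5625,.05),("jar",396/1.5625,175/1.5625,.095),("dish",474/1.5625,188/1.5625,.02),("cup",265/1.5625,188/1.5625,.06),("spoonhead",301/1.5625,398/1.5625,.02),("corner",360/1.5625,480/1.5625,.2)]:
    P[n]=px2w(d,u,v,z); print(n,P[n])
f=[px2w(d,u/1.5625,v/1.5625,.02) for u,v in [(420,280),(529,278),(474,224),(473,332)]]; print("plate",f,np.mean(f,0))
m=(P["lj"]+P["rj"])/2-P["pin"]; print("tongs len",np.linalg.norm(m),"yaw",np.degrees(np.arctan2(m[1],m[0])))
```

```text
base [0.5384 0.3176 0.03  ]
pork [0.4214 0.3287 0.024 ]
top [0.5998 0.1394 0.03  ]
rboard [0.6025 0.1451 0.014 ]
pin [ 0.3463 -0.359   0.022 ]
lj [ 0.5507 -0.3354  0.022 ]
rj [ 0.5482 -0.4223  0.022 ]
bowl [ 0.7112 -0.3352  0.05  ]
jar [0.7633 0.0177 0.095 ]
dish [ 0.7633 -0.1282  0.02  ]
cup [0.7468 0.2526 0.06  ]
spoonhead [0.3717 0.1845 0.02  ]
corner [0.261  0.0663 0.2   ]
plate [array([ 0.5889, -0.0287,  0.02  ]), array([ 0.5951, -0.2297,  0.02  ]), array([ 0.695 , -0.1282,  0.02  ]), array([ 0.4943, -0.1263,  0.02  ])] [ 0.5933 -0.1282  0.02  ]
tongs len 0.20412382510023006 yaw -5.569883711458628
```

```bash
python3 -m handwheel '[[[0,0,0,0,0,6.47,80],[0,0,0,0,0,6.47,80],[0.42,-0.9,0,0,0,0,80],[0.42,-0.9,0,0,0,0,80],[0.42,-0.9,0,0,0,0,80],[0.42,-0.9,0,0,0,0,80],[0.42,-0.9,0,0,0,0,80],[0.42,-0.9,0,0,0,0,80],[0.42,-0.9,0,0,0,0,80],[0.42,-0.9,0,0,0,0,80],[0.42,-0.9,0,0,0,0,80],[0.42,-0.9,0,0,0,0,80],[0.42,-0.9,0,0,0,0,80],[0.42,-0.9,0,0,0,0,80],[0.42,-0.9,0,0,0,0,80],[0.42,-0.9,0,0,0,0,80],[0.42,-0.9,0,0,0,0,80],[0.42,-0.9,0,0,0,0,80],[0.42,-0.9,0,0,0,0,80],[0.42,-0.9,0,0,0,0,80]]]'
```

```text
t: 2.1
tcp_pos: [0.4314, 0.0894, 0.2089]
tcp_rot: [[1.0, 0.0, -0.0], [0.0, -1.0, -0.0], [-0.0, 0.0, -1.0]]
force: [1.8, -0.6, 0.1]
gripper_width: 0.0798
grasp_force: 0.0
```

```bash
python3 -m handwheel '[[[0.38,-0.815,0,0,0,0,80],[0.38,-0.815,0,0,0,0,80],[0.38,-0.815,0,0,0,0,80],[0.38,-0.815,0,0,0,0,80],[0.38,-0.815,0,0,0,0,80],[0.38,-0.815,0,0,0,0,80],[0.38,-0.815,0,0,0,0,80],[0,0,0,0,0,0,80],[0,0,0,0,0,0,80]]]'
python3 - <<'E'
from h import *
o=arm.get_obs(); d=snap("wrist","w1",s=1.5625); M=np.array(d["mount"])
print(o["tcp_pos"],M)
T=np.eye(4);T[:3,:3]=o["tcp_rot"];T[:3,3]=o["tcp_pos"]
W=T@M; d["origin"]=W[:3,3]; d["attitude"]=W[:3,:3]; np.save('pics/w1.npy',d,allow_pickle=True)
for p in [(.5384,.3176,.03),(.4214,.3287,.024),(.6,.1394,.03)]:
    c=np.linalg.inv(W)@np.r_[p,1]; q=d["camera_matrix"]@c[:3]; print(q[:2]/q[2]*1.5625)
E
```

```text
t: 3.0
tcp_pos: [0.537, 0.3158, 0.208]
tcp_rot: [[1.0, 0.001, -0.002], [0.001, -1.0, -0.001], [-0.002, 0.001, -1.0]]
force: [-1.1, 1.1, -0.1]
gripper_width: 0.0802
grasp_force: 0.0
[0.53695852 0.31584716 0.20803299] [[-6.42878498e-04 -9.49349605e-01 -3.14221122e-01  8.08810222e-02]
 [ 9.99999774e-01 -6.71480918e-04 -1.72114746e-05 -4.85785573e-04]
 [-1.94653780e-04 -3.14221062e-01  9.49349823e-01 -1.75590245e-01]
 [ 0.00000000e+00  0.00000000e+00  0.00000000e+00  1.00000000e+00]]
[403.85287487 253.78709315]
[392.04452315 375.46175688]
[629.72306617 177.2942506 ]
```

View pics/w1.png

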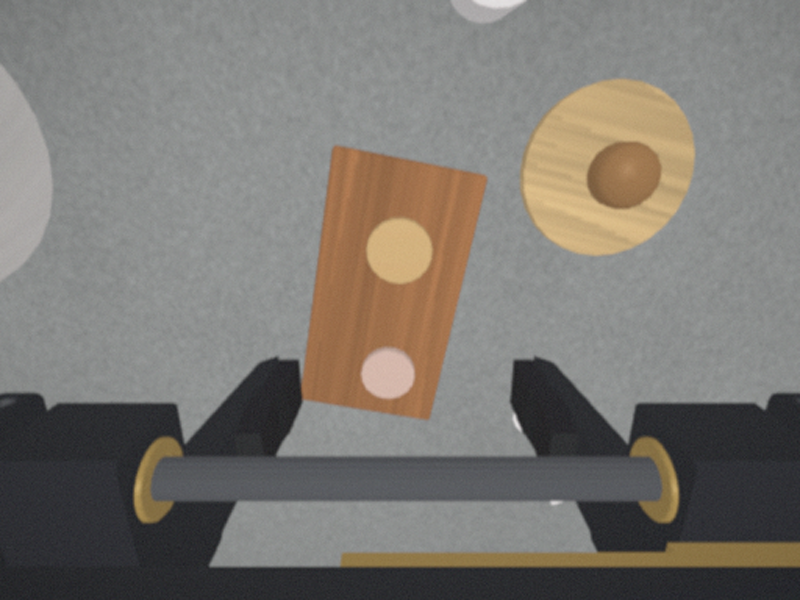

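The wrist view shows base (400,250), slice (388,373), bun top (625,174), each within about 4 px of prediction.

Run:
```python
from h import *
d=load("w1")
for u,v,z in [(399.5,250.5,.03),(388,373,.024),(624,175,.03)]: print(px2w(d,u/1.5625,v/1.5625,z))
```

```text
[0.54118574 0.32121585 0.03      ]
[0.423968   0.33243666 0.024     ]
[0.60174109 0.14419605 0.03      ]
```

```bash
python3 -m handwheel '[[[0.06,-0.065,0.7,0,0,0,80],[0,0,0.8,0,0,0,80],[0,0,0.8,0,0,0,80],[0,0,0.8,0,0,0,80],[0,0,0.7,0,0,0,80],[0,0,0.5,0,0,0,80],[0,0,0.3,0,0,0,80],[0,0,0.15,0,0,0,80],[0,0,0,0,0,0,60],[0,0,0,0,0,0,45],[0,0,0,0,0,0,45],[0,0,0,0,0,0,45],[0,0,0,0,0,0,45],[0,0,0,0,0,0,45]]]'
```

```text
t: 4.45
tcp_pos: [0.5401, 0.3185, 0.0194]
tcp_rot: [[1.0, 0.0, 0.0], [0.0, -1.0, 0.0], [0.0, -0.0, -1.0]]
force: [0.2, 0.3, -0.3]
gripper_width: 0.0452
grasp_force: 0.0
```

Run:
```python
from h import *
snap("wrist","w2",s=1.5625)
```

```text
(no output)
```

View pics/w2.png

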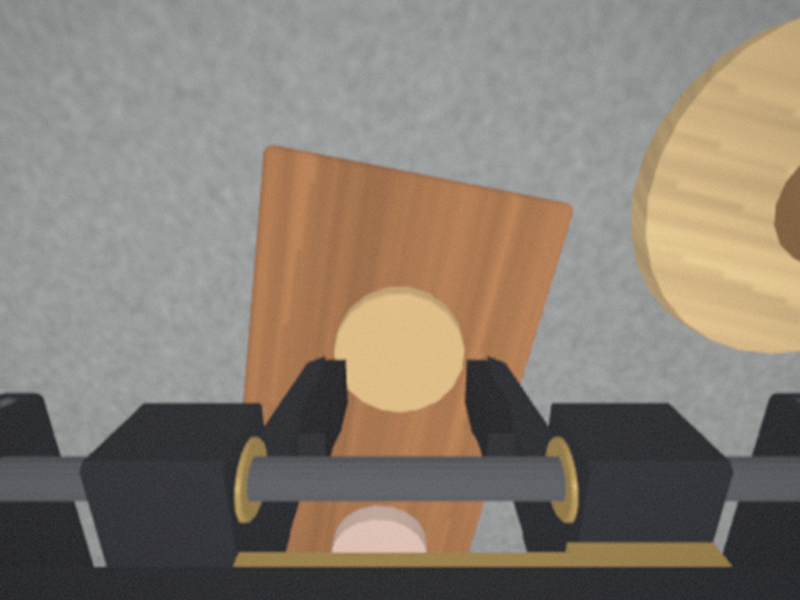

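The picture shows the base at (400,350), pushed ahead of the fingers' tips at (347,360) and (467,360), so the fingers may have slid off its rear part; I'll compute.

```bash
cat >> h.py <<'E'
def wrist(fn=None):
    o=arm.get_obs(); d=snap("wrist",fn,s=1.5625); return wpose(d,o["tcp_pos"],o["tcp_rot"])
def wpose(d,p,R):
    T=np.eye(4);T[:3,:3]=R;T[:3,3]=p; W=T@np.array(d["mount"]); d["origin"]=W[:3,3]; d["attitude"]=W[:3,:3]; return d
def proj(d,p):
    q=d["camera_matrix"]@(np.array(d["attitude"]).T@(np.array(p)-d["origin"])); return q[:2]/q[2]
E
python3 - <<'E'
from h import *
o=arm.get_obs();p=o["tcp_pos"];d=wpose(load("w2"),p,o["tcp_rot"]); print(p,o["gripper_width"],o["grasp_force"],o["t"])
for u,v in [(399.5,287),(399.5,350),(399.5,412),(335,350),(465,350)]: print(px2w(d,u/1.5625,v/1.5625,.03))
for s in(-1,1): print(proj(d,p+[0.009,s*.0226,0])*1.5625,proj(d,p+[0,s*.0226,0.019])*1.5625)
E
```

```text
[0.54003598 0.31847404 0.01929566] 0.04480928977072947 0.0 4.5
[0.5705379  0.32139655 0.03      ]
[0.54299189 0.32153347 0.03      ]
[0.51304368 0.32168233 0.03      ]
[0.54300754 0.34851318 0.03      ]
[0.54297599 0.29413457 0.03      ]
[458.42181103 326.85059194] [463.05340213 365.53455599]
[355.08278262 326.90561912] [350.68333469 365.59365015]
```

```bash
python3 -m handwheel '[[[0,-0.04,0,0,0,0,75],[0,0,0,0,0,0,75],[0,0,0.08,0,0,0,75],[0,0,0,0,0,0,75],[0,0,0,0,0,0,75]]]'; python3 -c "
from h import *
d=load('w2');print(d['camera_matrix'][0,0])"
```

```text
t: 5.0
tcp_pos: [0.5398, 0.3199, 0.0156]
tcp_rot: [[1.0, -0.0, -0.001], [-0.0, -1.0, -0.0], [-0.001, 0.0, -1.0]]
force: [0.0, 0.5, -0.5]
gripper_width: 0.075
grasp_force: 0.0
276.96480320196997
```

```bash
python3 -m handwheel '[[[0,0,0.07,0,0,0,75],[0,0,0,0,0,0,75]]]'
```

```text
t: 5.2
tcp_pos: [0.5397, 0.3198, 0.0127]
tcp_rot: [[1.0, -0.0, -0.001], [-0.0, -1.0, -0.0], [-0.001, 0.0, -1.0]]
force: [0.4, 0.6, -0.1]
gripper_width: 0.0752
grasp_force: 0.0
```

```bash
python3 -m handwheel '[[[0,0,0.1,0,0,0,75],[0,0,0.1,0,0,0,75],[0,0,0,0,0,0,75],[0,0,0,0,0,0,75]]]'
```

```text
t: 5.6
tcp_pos: [0.5398, 0.3199, 0.0048]
tcp_rot: [[1.0, -0.0, -0.0], [-0.0, -1.0, -0.0], [-0.0, 0.0, -1.0]]
force: [0.9, 0.9, -0.4]
gripper_width: 0.0751
grasp_force: 0.0
```

```bash
python3 -m handwheel '[[[0,0,0.1,0,0,0,75],[0,0,0.1,0,0,0,75],[0,0,0,0,0,0,75],[0,0,0,0,0,0,75]]]'
```

```text
t: 6.0
tcp_pos: [0.5398, 0.3199, -0.0032]
tcp_rot: [[1.0, -0.0, -0.0], [-0.0, -1.0, -0.0], [-0.0, 0.0, -1.0]]
force: [-0.2, -0.6, 0.9]
gripper_width: 0.0751
grasp_force: 0.0
```

```bash
python3 -m handwheel '[[[0,0,0.1,0,0,0,75],[0,0,0,0,0,0,75],[0,0,0,0,0,0,75]]]'; python3 -m handwheel '[[[0,0,0.05,0,0,0,75],[0,0,0,0,0,0,75],[0,0,0,0,0,0,75]]]'
```

```text
t: 6.3
tcp_pos: [0.5399, 0.3199, -0.007]
tcp_rot: [[1.0, -0.0, -0.0], [-0.0, -1.0, -0.0], [-0.0, 0.0, -1.0]]
force: [0.1, 0.3, 0.1]
gripper_width: 0.0753
grasp_force: 0.0
t: 6.6
tcp_pos: [0.54, 0.3199, -0.0089]
tcp_rot: [[1.0, -0.0, -0.0], [-0.0, -1.0, -0.0], [-0.0, 0.0, -1.0]]
force: [-0.5, 0.6, 0.8]
gripper_width: 0.075
grasp_force: 0.0
```

Continue in 2 mm steps; the wrist picture puts the real finger ends some 25 mm behind the reported TCP.

```bash
python3 -m handwheel '[[[0,0,0.05,0,0,0,75],[0,0,0,0,0,0,75],[0,0,0,0,0,0,75]]]'; python3 -m handwheel '[[[0,0,0,0,0,0,60],[0,0,0,0,0,0,48],[0,0,0,0,0,0,48],[0,0,0,0,0,0,48]]]'
```

```text
t: 6.9
tcp_pos: [0.5399, 0.3199, -0.011]
tcp_rot: [[1.0, -0.0, -0.0], [-0.0, -1.0, -0.0], [-0.0, 0.0, -1.0]]
force: [0.4, 0.6, -0.0]
gripper_width: 0.0749
grasp_force: 0.0
t: 7.3
tcp_pos: [0.54, 0.32, -0.0109]
tcp_rot: [[1.0, -0.0, 0.0], [-0.0, -1.0, 0.0], [0.0, -0.0, -1.0]]
force: [0.3, -0.4, -0.4]
gripper_width: 0.0546
grasp_force: 30.0
```

```bash
python3 -m handwheel '[[[0,0,-0.4,0,0,0,48],[0,0,-0.8,0,0,0,48],[0,0,-0.9,0,0,0,48],[0,0,-0.9,0,0,0,48],[0.1,0.4,0,0,0,0,48],[0.1,0.8,0,0,0,0,48],[0.1,0.9,0,0,0,0,48],[0.1,0.9,0,0,0,0,48],[0.1,0.9,0,0,0,0,48],[0.1,0.9,0,0,0,0,48],[0.1,0.9,0,0,0,0,48],[0.1,0.9,0,0,0,0,48],[0.1,0.9,0,0,0,0,48],[0.1,0.9,0,0,0,0,48],[0.1,0.9,0,0,0,0,48],[0.1,0.9,0,0,0,0,48],[0.125,0.6,0,0,0,0,48],[0,0.4,0,0,0,0,48],[0,0,0,0,0,0,48],[0,0,0,0,0,0,48]]]'
```

```text
t: 9.3
tcp_pos: [0.5924, -0.1274, 0.1089]
tcp_rot: [[1.0, -0.0, -0.001], [-0.0, -1.0, 0.001], [-0.001, -0.001, -1.0]]
force: [-0.4, 0.1, 0.6]
gripper_width: 0.0542
grasp_force: 30.0
```

Run:
```python
from h import *
d=wrist("w3");np.save('pics/w3.npy',d,allow_pickle=True);print(arm.get_obs()["tcp_pos"])
```

```text
[ 0.59250338 -0.12686376  0.10892501]
```

View pics/w3.png

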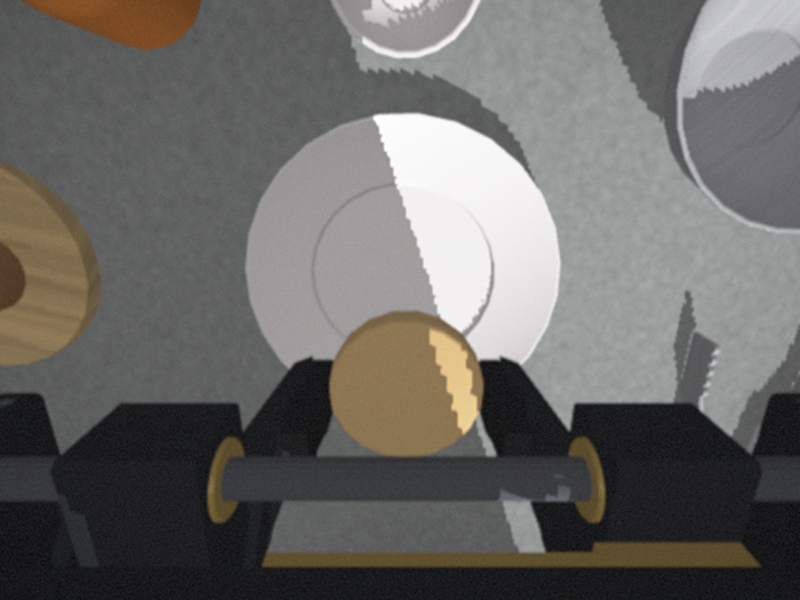

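The view shows the base held at (406,384) and the plate rim from 246 to 560 px at row 270, top edge at (403,113); floor circle 312–493.

Run:
```python
from h import *
d=load("w3");S=1.5625
print("base",px2w(d,406/S,384/S,.109+.041))
print("rimL,R,T",*[px2w(d,u/S,v/S,.02) for u,v in [(246,268),(560,268),(403,113)]])
print("flL,R,T",*[px2w(d,u/S,v/S,.005) for u,v in [(312,268),(493,268),(403,184)]])
```

```text
base [ 0.59668984 -0.12708458  0.15      ]
rimL,R,T [ 0.60502769 -0.02633934  0.02      ] [ 0.60485109 -0.22408038  0.02      ] [ 0.69506695 -0.12549859  0.02      ]
flL,R,T [ 0.6011081  -0.06455963  0.005     ] [ 0.60100053 -0.1850106   0.005     ] [ 0.65525407 -0.12528585  0.005     ]
```

```bash
python3 -m handwheel '[[[0,0,0.5,0,0,0,48],[0,0,0.8,0,0,0,48],[0,0,0.8,0,0,0,48],[0,0,0.6,0,0,0,48],[0,0,0.25,0,0,0,48],[0,0,0.12,0,0,0,48],[0,0,0.1,0,0,0,48],[0,0,0,0,0,0,48],[0,0,0,0,0,0,48]]]'
```

```text
t: 10.25
tcp_pos: [0.5939, -0.1283, -0.0165]
tcp_rot: [[1.0, 0.0, 0.002], [0.0, -1.0, -0.001], [0.002, 0.001, -1.0]]
force: [-0.1, 0.1, -0.7]
gripper_width: 0.0546
grasp_force: 30.0
```

```bash
python3 -m handwheel '[[[0,0,0.04,0,0,0,48],[0,0,0,0,0,0,48],[0,0,0,0,0,0,48]]]'
```

```text
t: 10.55
tcp_pos: [0.5931, -0.1282, -0.019]
tcp_rot: [[1.0, -0.0, 0.0], [-0.0, -1.0, -0.0], [0.0, 0.0, -1.0]]
force: [0.0, -0.2, -1.1]
gripper_width: 0.0545
grasp_force: 30.0
```

```bash
python3 -m handwheel '[[[0,0,0,0,0,0,66],[0,0,0,0,0,0,66],[0,0,-0.3,0,0,0,66],[0,0,-0.9,0,0,0,66],[0,0,-1,0,0,0,66],[0,0,-1,0,0,0,70],[-0.3,-0.8,0,0,0,0,80],[-0.3,-0.8,0,0,0,0,80],[-0.3,-0.8,0,0,0,0,80],[-0.3,-0.8,0,0,0,0,75],[-0.3,-0.8,0,0,0,0,75],[-0.3,-0.8,0,0,0,0,75],[-0.3,-0.8,0,0,0,0,75],[-0.3,-0.8,0,0,0,0,75],[-0.3,-0.8,0,0,0,0,75],[-0.3,-0.8,0,0,0,0,75],[-0.3,-0.8,0,0,0,0,75],[-0.3,-0.8,0,0,0,0,75],[-0.3,-0.8,0,0,0,0,75],[-0.3,-0.8,0,0,0,0,75]]]'
python3 - <<'E'
from h import *
snap("top","t2")
f=load("t2")["frame"][:,:,::-1]
cv2.imwrite('pics/t2c.png',cv2.resize(f[120:250,90:400],None,fx=2.58,fy=2.58,interpolation=cv2.INTER_CUBIC))
E
```

```text
t: 12.55
tcp_pos: [0.4246, 0.3214, 0.1099]
tcp_rot: [[1.0, -0.0, 0.001], [-0.0, -1.0, 0.001], [0.001, -0.001, -1.0]]
force: [0.5, -0.4, 0.6]
gripper_width: 0.0751
grasp_force: 0.0
```

View pics/t2c.png

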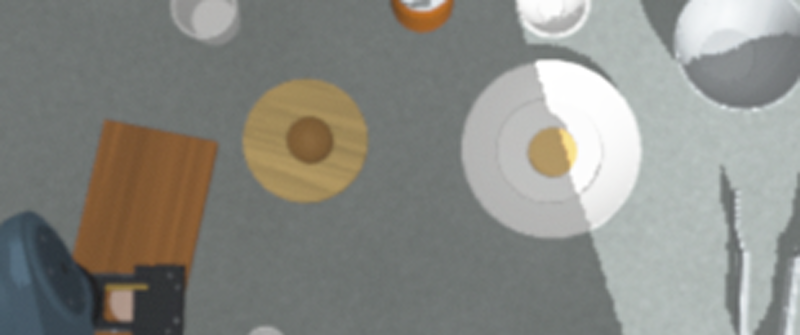

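The base lies at (552,152) with the plate centre at (551,149): well centred. Now the slice.

```bash
python3 -m handwheel '[[[-0.06,-0.24,0.5,0,0,0,75],[0,0,0.8,0,0,0,75],[0,0,0.8,0,0,0,75],[0,0,0.5,0,0,0,75],[0,0,0.25,0,0,0,75],[0,0,0.15,0,0,0,75],[0,0,0,0,0,0,75],[0,0,0,0,0,0,75]]]'; python3 -c "
from h import *
d=load('t2')
print(px2w(d,90+552.5/2.58,120+152/2.58,.021),px2w(d,90+551/2.58,120+148.5/2.58,.02))"
```

```text
t: 13.4
tcp_pos: [0.4236, 0.33, -0.0101]
tcp_rot: [[1.0, -0.0, 0.002], [-0.0, -1.0, 0.001], [0.002, -0.001, -1.0]]
force: [0.7, -0.1, 0.2]
gripper_width: 0.0749
grasp_force: 0.0
[ 0.59083409 -0.13030864  0.021     ] [ 0.59488615 -0.12876366  0.02      ]
```

```bash
python3 -m handwheel '[[[0,0,0.04,0,0,0,75],[0,0,0,0,0,0,75],[0,0,0,0,0,0,60],[0,0,0,0,0,0,42],[0,0,0,0,0,0,42],[0,0,0,0,0,0,42],[0,0,0,0,0,0,42]]]'
```

```text
t: 14.1
tcp_pos: [0.4227, 0.3296, -0.0128]
tcp_rot: [[1.0, -0.0, 0.0], [-0.0, -1.0, 0.0], [0.0, -0.0, -1.0]]
force: [-0.3, 0.2, 1.3]
gripper_width: 0.0478
grasp_force: 30.0
```

```bash
python3 -m handwheel '[[[0,0,-0.4,0,0,0,42],[0,0,-0.8,0,0,0,42],[0,0,-0.9,0,0,0,42],[0,0,-0.9,0,0,0,42],[0.16,0.44,0,0,0,0,42],[0.3,0.8,0,0,0,0,42],[0.32,0.86,0,0,0,0,42],[0.32,0.86,0,0,0,0,42],[0.32,0.86,0,0,0,0,42],[0.32,0.86,0,0,0,0,42],[0.32,0.86,0,0,0,0,42],[0.32,0.86,0,0,0,0,42],[0.32,0.86,0,0,0,0,42],[0.32,0.86,0,0,0,0,42],[0.32,0.86,0,0,0,0,42],[0.32,0.86,0,0,0,0,42],[0.32,0.86,0,0,0,0,42],[0.28,0.74,0,0,0,0,42],[0,0,0,0,0,0,42],[0,0,0,0,0,0,42]]]'
python3 - <<'E'
from h import *
d=wrist("w4");np.save('pics/w4.npy',d,allow_pickle=True);print(arm.get_obs()["tcp_pos"])
E
```

```text
t: 16.1
tcp_pos: [0.5925, -0.1283, 0.1066]
tcp_rot: [[1.0, -0.001, -0.001], [-0.001, -1.0, 0.001], [-0.001, -0.001, -1.0]]
force: [-0.3, -0.3, -0.9]
gripper_width: 0.0477
grasp_force: 30.0
[ 0.59229931 -0.12739051  0.1065728 ]
```

View pics/w4.png

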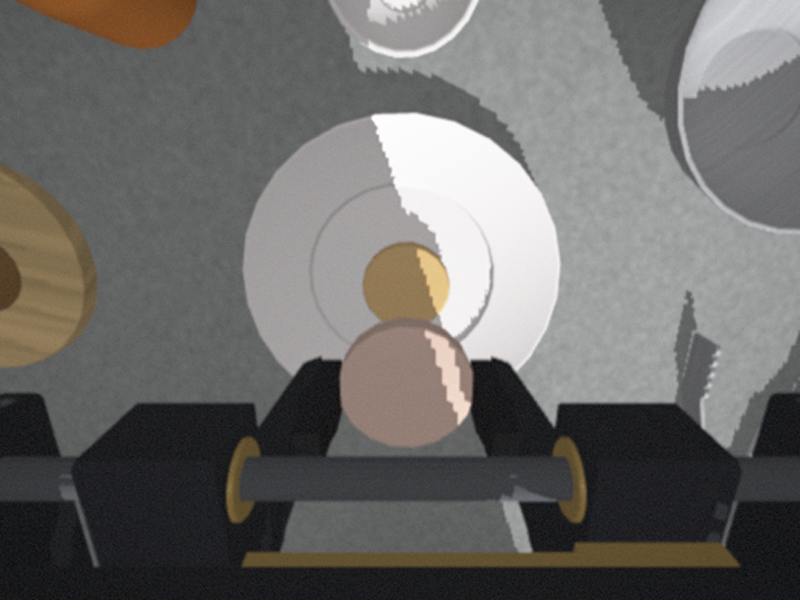

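The slice is held at (406,386), and the base on the plate spans 363–450 px with its far edge at row 244.

Run:
```python
from h import *
d=load("w4");S=1.5625
print("pork",px2w(d,406.5/S,386/S,.1434),px2w(d,406.5/S,446/S,.1434),px2w(d,340/S,386/S,.1434),px2w(d,473/S,386/S,.1434))
print("base L R T",*[px2w(d,u/S,v/S,.021) for u,v in [(363,285),(450,285),(406,244)]])
```

```text
pork [ 0.59355562 -0.12813467  0.1434    ] [ 0.56768333 -0.12809631  0.1434    ] [ 0.59359943 -0.10402943  0.1434    ] [ 0.59351181 -0.15223541  0.1434    ]
base L R T [ 0.59492415 -0.10090551  0.021     ] [ 0.59481643 -0.15570844  0.021     ] [ 0.62102058 -0.12804186  0.021     ]
```

Aligned within a millimetre; lower straight down.

```bash
python3 -m handwheel '[[[0,0,0.5,0,0,0,42],[0,0,0.8,0,0,0,42],[0,0,0.7,0,0,0,42],[0,0,0.45,0,0,0,42],[0,0,0.2,0,0,0,42],[0,0,0.1,0,0,0,42],[0,0,0.04,0,0,0,42],[0,0,0,0,0,0,42],[0,0,0,0,0,0,42],[0,0,0,0,0,0,42]]]'
```

```text
t: 17.15
tcp_pos: [0.5936, -0.1283, -0.0036]
tcp_rot: [[1.0, -0.0, 0.001], [-0.0, -1.0, -0.001], [0.001, 0.001, -1.0]]
force: [-0.0, -0.6, -0.0]
gripper_width: 0.0475
grasp_force: 30.0
```

```bash
python3 -m handwheel '[[[0,0,0.03,0,0,0,42],[0,0,0,0,0,0,42],[0,0,0,0,0,0,62],[0,0,0,0,0,0,62],[0,0,-0.3,0,0,0,62],[0,0,-0.9,0,0,0,62],[0,0,-0.9,0,0,0,70],[0,0,-0.7,0,0,0,80],[-0.475,0.75,0,0,0,0,84],[-0.475,0.75,0,0,0,0,84],[-0.475,0.75,0,0,0,0,84],[-0.475,0.75,0,0,0,0,84],[-0.475,0.75,0,0,0,0,84],[-0.475,0.75,0,0,0,0,84],[-0.475,0.75,0,0,0,0,84],[-0.475,0.75,0,0,0,0,84],[0,0,0,0,0,5.6,84],[0,0,0,0,0,0,84],[0,0,0,0,0,0,84]]]'
python3 - <<'E'
from h import *
d=wrist("w5");np.save('pics/w5.npy',d,allow_pickle=True);o=arm.get_obs();print(o["tcp_pos"])
e=snap("top","t3")
f=cv2.resize(d["frame"][:,:,::-1],None,fx=1.5625,fy=1.5625)[:450]
g=cv2.resize(e["frame"][155:200,280:330,::-1],(166,150),interpolation=cv2.INTER_CUBIC); f[:150,:166]=g
cv2.imwrite('pics/w5.png',f)
for p in [(.346,-.359,.022),(.441,-.368,.022),(.551,-.334,.022),(.548,-.422,.022)]: print(proj(d,p)*1.5625)
E
```

```text
t: 19.05
tcp_pos: [0.4411, -0.3679, 0.1069]
tcp_rot: [[0.995, -0.095, 0.0], [-0.095, -0.995, -0.0], [0.0, 0.0, -1.0]]
force: [0.0, 0.5, -0.0]
gripper_width: 0.0841
grasp_force: 0.0
[ 0.4413127  -0.36758858  0.10674994]
[406.52139919 419.49021875]
[406.37350693 289.17828296]
[326.22278605 105.76414226]
[485.64760916  94.96246768]
```

View pics/w5.png

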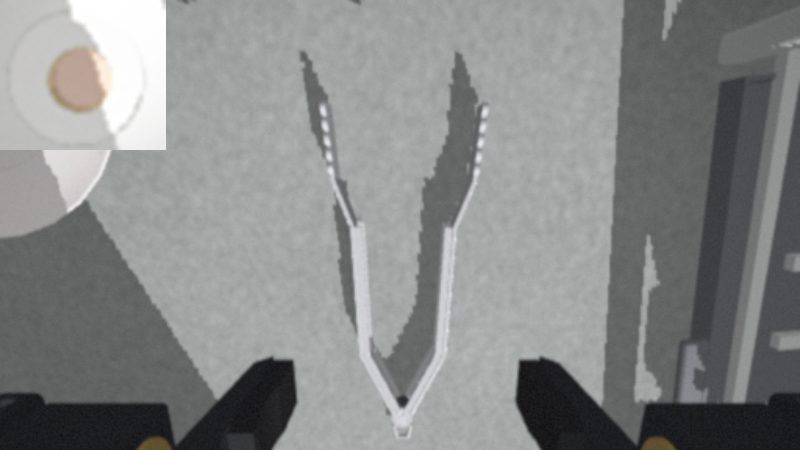

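The inset shows the slice centred on the base. The tongs' pin is at (402,415), jaw ends at (324,105) and (484,105), so they are aligned with the tool. Descend.

```bash
python3 -m handwheel '[[[0.03,-0.04,0.5,0,0,0,84],[0,0,0.8,0,0,0,84],[0,0,0.8,0,0,0,84],[0,0,0.6,0,0,0,84],[0,0,0.3,0,0,0,84],[0,0,0.15,0,0,0,84],[0,0,0.08,0,0,0,84],[0,0,0,0,0,0,84],[0,0,0,0,0,0,84]]]'
```

```text
t: 20.05
tcp_pos: [0.443, -0.3673, -0.0217]
tcp_rot: [[0.995, -0.097, 0.001], [-0.097, -0.995, -0.002], [0.001, 0.001, -1.0]]
force: [-0.2, 0.3, -0.5]
gripper_width: 0.0842
grasp_force: 0.0
```

```bash
python3 -m handwheel '[[[0,0,0.05,0,0,0,84],[0,0,0,0,0,0,84],[0,0,0,0,0,0,84]]]'
```

```text
t: 20.35
tcp_pos: [0.4424, -0.3667, -0.0246]
tcp_rot: [[0.995, -0.098, 0.0], [-0.098, -0.995, -0.0], [0.0, 0.0, -1.0]]
force: [-0.1, -0.1, -0.1]
gripper_width: 0.0838
grasp_force: 0.0
```

Now close lightly on the tongs and lift a little.

```bash
python3 -m handwheel '[[[0,0,0,0,0,0,68],[0,0,0,0,0,0,62],[0,0,0,0,0,0,59],[0,0,0,0,0,0,57],[0,0,0,0,0,0,57],[0,0,0,0,0,0,57],[0,0,0,0,0,0,57]]]'
```

```text
t: 21.05
tcp_pos: [0.4424, -0.3665, -0.0249]
tcp_rot: [[0.995, -0.098, 0.0], [-0.098, -0.995, -0.0], [0.0, -0.0, -1.0]]
force: [1.4, -0.2, -0.5]
gripper_width: 0.0569
grasp_force: 8.8
```

```bash
python3 -m handwheel '[[[0,0,-0.25,0,0,0,57],[0,0,-0.5,0,0,0,57],[0,0,-0.7,0,0,0,57],[0,0,-0.7,0,0,0,57],[0,0,-0.6,0,0,0,57],[0,0,0,0,0,-5.2,57],[0,0,0,0,0,-5.2,57],[0,0,0,0,0,-5.2,57],[0,0,0,0,0,0,57],[0,0,0,0,0,0,57]]]'
python3 - <<'E'
from h import *
e=snap("top","t4")
cv2.imwrite('pics/t4.png',cv2.resize(e["frame"][150:290,280:440,::-1],None,fx=4,fy=4))
E
```

```text
t: 22.05
tcp_pos: [0.4423, -0.3666, 0.0854]
tcp_rot: [[0.985, 0.171, 0.0], [0.171, -0.985, -0.0], [0.0, 0.0, -1.0]]
force: [-0.3, 0.5, -0.4]
gripper_width: 0.057
grasp_force: 8.4
```

View pics/t4.png

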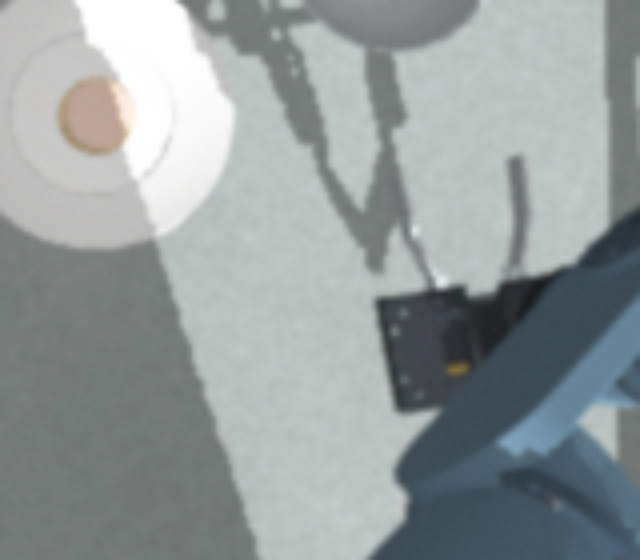

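Tongs are held level with both jaws ahead of the gripper (right jaw end at (516,155)). That was my tenth picture, so from here I measure with code only. First, where the jaws sit relative to the TCP.

Run:
```python
from h import *
np.set_printoptions(precision=4,suppress=True)
d=load("w5");S=1.5625
pin=px2w(d,402/S,416/S,.022);l=px2w(d,324/S,105/S,.022);r=px2w(d,484.5/S,105/S,.022)
m=(l+r)/2;a=m-pin;print(pin,m,np.linalg.norm(a),np.degrees(np.arctan2(a[1],a[0])))
j=pin+a/np.linalg.norm(a)*.185; j2=m-a/np.linalg.norm(a)*.02
c,s=np.cos(np.radians(-5.6)),np.sin(np.radians(-5.6)); R=np.array([[c,s],[s,-c]])
tcp=np.array([.4424,-.3666])
for q in(j,j2): print("jaws in tool",R.T@(q[:2]-tcp))
# colour blob of bun top in t4 (dome) and slice
for n,fn in(("top0","top0"),("t4","t4")):
    e=load(fn);f=e["frame"][150:200,185:235]
    g=cv2.cvtColor(f,cv2.COLOR_RGB2GRAY); k=(g<cv2.threshold(g,0,255,cv2.THRESH_OTSU)[0]).astype(np.uint8)
    h=cv2.cvtColor(f,cv2.COLOR_RGB2HSV); print(h[24,25],h[10,25],h[2,2])
    k=((h[...,1]>110)&(h[...,2]<150)).astype(np.uint8)
    N,_,st,ce=cv2.connectedComponentsWithStats(k); i=1+np.argmax(st[1:,4]); u,v=ce[i]+[185,150]
    print(n,st[i],u,v,px2w(e,u,v,.03))
```

```text
[ 0.3491 -0.3561  0.022 ] [ 0.5472 -0.377   0.022 ] 0.19922479572534466 -6.014473026731393
jaws in tool [0.0911 0.    ]
jaws in tool [ 0.0854 -0.    ]
[ 16 136 141] [ 19 110 163] [ 72  11 118]
top0 [ 15  15  20  19 286] 209.83916083916085 173.87412587412587 [0.6009 0.1399 0.03  ]
[ 16 135 144] [ 20 108 165] [ 75   9 119]
t4 [ 16  15  19  19 277] 209.7942238267148 173.8375451263538 [0.601 0.14  0.03 ]
```

```bash
python3 -m handwheel '[[[0.1,-0.4,0,0,0,0,57],[0.28,-0.85,0,0,0,0,57],[0.28,-0.85,0,0,0,0,57],[0.28,-0.85,0,0,0,0,57],[0.28,-0.85,0,0,0,0,57],[0.28,-0.85,0,0,0,0,57],[0.28,-0.85,0,0,0,0,57],[0.28,-0.85,0,0,0,0,57],[0.28,-0.85,0,0,0,0,57],[0.28,-0.85,0,0,0,0,57],[0.28,-0.85,0,0,0,0,57],[0.28,-0.85,0,0,0,0,57],[0.28,-0.85,0,0,0,0,57],[0.28,-0.85,0,0,0,0,57],[0.14,-0.4,0,0,0,0,57],[0,0,0,0,0,0,57],[0,0,0,0,0,0,57]]]'
python3 - <<'E'
from h import *
np.set_printoptions(precision=4,suppress=True)
d=wrist("w6");np.save('pics/w6.npy',d,allow_pickle=True);o=arm.get_obs();p=o["tcp_pos"];R=o["tcp_rot"];print(p)
J=p+R@[.088,0,-.036]
u0,v0=proj(d,[.601,.142,.035]).astype(int);print("pred",u0,v0,"jaw",proj(d,J))
h=cv2.cvtColor(d["frame"],cv2.COLOR_RGB2HSV);print(h[v0,u0],h[v0-30,u0],h[v0,u0-35])
k=((h[...,0]<18)&(h[...,1]>120)&(h[...,2]<190)).astype(np.uint8)
N,_,st,ce=cv2.connectedComponentsWithStats(k)
for i in range(1,N):
    if st[i,4]>150: print(st[i],ce[i],px2w(d,*ce[i],.032))
E
```

```text
t: 23.8
tcp_pos: [0.512, 0.1277, 0.085]
tcp_rot: [[0.985, 0.175, -0.001], [0.175, -0.985, -0.0], [-0.001, 0.0, -1.0]]
force: [-1.0, -0.1, -0.7]
gripper_width: 0.0572
grasp_force: 8.4
[0.5122 0.1271 0.085 ]
pred 262 85 jaw [262.4597  82.6071]
[ 15 118 169] [ 14 126 158] [ 18  96 197]
[    0    11   138   268 26631] [ 56.7848 141.6375] [0.5295 0.3006 0.032 ]
[ 229   49   65   69 3131] [260.8691  83.3021] [0.6027 0.1434 0.032 ]
```

```bash
python3 -m handwheel '[[[0.04,-0.02,0.4,0,0,0,57],[0,0,0.6,0,0,0,57],[0,0,0.6,0,0,0,57],[0,0,0.4,0,0,0,57],[0,0,0.2,0,0,0,57],[0,0,0.1,0,0,0,57],[0,0,0,0,0,0,57],[0,0,0,0,0,0,57]]]'
python3 - <<'E'
from h import *
np.set_printoptions(precision=4,suppress=True)
d=wrist("w7");np.save('pics/w7.npy',d,allow_pickle=True);o=arm.get_obs();p=o["tcp_pos"];R=o["tcp_rot"];print(p,o["force"])
h=cv2.cvtColor(d["frame"],cv2.COLOR_RGB2HSV)
k=((h[...,0]<18)&(h[...,1]>115)&(h[...,2]<190)).astype(np.uint8)
N,_,st,ce=cv2.connectedComponentsWithStats(k)
for i in range(1,N):
    if st[i,4]>300: print(st[i],ce[i],R.T@(px2w(d,*ce[i],.032)-p))
print("jaw inner",[proj(d,p+R@[.088,s*.038,-.047]) for s in(-1,1)], "bun",[proj(d,p+R@[.088,s*.026,-.036]) for s in(-1,1)])
v=int(proj(d,p+R@[.088,0,-.047])[1]); print(v,cv2.cvtColor(d["frame"],cv2.COLOR_RGB2GRAY)[v,150:370:4], h[v,150:370:4,1])
E
```

```text
t: 24.65
tcp_pos: [0.5151, 0.1281, -0.0061]
tcp_rot: [[0.985, 0.173, 0.001], [0.173, -0.985, 0.0], [0.001, 0.0, -1.0]]
force: [-0.6, -0.0, -0.5]
gripper_width: 0.0571
grasp_force: 8.4
[ 0.5151  0.1282 -0.006 ] [ 0.014  -0.4577 -1.0372]
[ 207   20  109  118 9953] [261.022   78.8018] [ 0.0895  0.0002 -0.0378]
[    0    26    70   254 12218] [ 27.645  136.8839] [ 0.063  -0.1146 -0.0379]
jaw inner [array([172.8517,  81.1424]), array([348.6677,  80.9894])] bun [array([205.3383,  82.498 ]), array([315.9835,  82.4017])]
81 [168 168 170 172 173 169 137 131 134 139 165 170 170 174 145 111 116 119
 123 121 123 124 122 126 128 130 135 133 136 134 130 131 128 124 123 123
 122 123 121 122 120 105 167 167 169 165 162 133 130 135 168 167 162 165
 165] [ 96  99  95  96  35   4   4   6   6  25  96  92  96  94 106 128 127 126
 123 128 123 129 129 123 125 121 120 121 119 121 120 123 121 125 124 121
 126 124 122 123 122 131  93  97  96  99  85   6   6   2   7   6  96  93
  95]
```

Bun sits centred between the jaws (left jaw 166–186 px, bun 207–315, right jaw 336–354). Squeeze.

```bash
python3 -m handwheel '[[[0,0,0.02,0,0,0,54],[0,0,0,0,0,0,51],[0,0,0,0,0,0,48],[0,0,0,0,0,0,45],[0,0,0,0,0,0,42],[0,0,0,0,0,0,40],[0,0,0,0,0,0,40],[0,0,0,0,0,0,40],[0,0,0,0,0,0,40]]]'
```

```text
t: 25.6
tcp_pos: [0.5143, 0.1283, -0.0077]
tcp_rot: [[0.985, 0.174, 0.0], [0.174, -0.985, 0.0], [0.0, -0.0, -1.0]]
force: [-0.3, 0.3, -0.9]
gripper_width: 0.045
grasp_force: 30.2
```

```bash
python3 -m handwheel '[[[0,0,-0.2,0,0,0,40],[0,0,-0.4,0,0,0,40],[0,0,-0.6,0,0,0,40],[0,0,-0.6,0,0,0,40],[0,0,-0.4,0,0,0,40],[0,0,0,0,0,0,40],[0,0,0,0,0,0,40],[-0.06,0.3,0,0,0,0,40],[-0.14,0.6,0,0,0,0,40],[-0.16,0.75,0,0,0,0,40],[-0.16,0.75,0,0,0,0,40],[-0.16,0.75,0,0,0,0,40],[-0.16,0.75,0,0,0,0,40],[-0.16,0.75,0,0,0,0,40],[-0.16,0.75,0,0,0,0,40],[-0.16,0.75,0,0,0,0,40],[-0.1,0.48,0,0,0,0,40],[0,0,0,0,0,0,40],[0,0,0,0,0,0,40]]]'
python3 - <<'E'
from h import *
np.set_printoptions(precision=4,suppress=True)
d=wrist("w8");np.save('pics/w8.npy',d,allow_pickle=True);o=arm.get_obs();p=o["tcp_pos"];R=o["tcp_rot"];print(p,o["gripper_width"],o["grasp_force"])
z=p[2]+.0217
h=cv2.cvtColor(d["frame"],cv2.COLOR_RGB2HSV);print(proj(d,p+R@[.089,0,-.04]))
k=((h[...,0]<20)&(h[...,1]>100)).astype(np.uint8)
N,_,st,ce=cv2.connectedComponentsWithStats(k)
for i in range(1,N):
    if st[i,4]>300: print("w",st[i],ce[i],px2w(d,*ce[i],z+.017))
e=snap("top","t5");h=cv2.cvtColor(e["frame"],cv2.COLOR_RGB2HSV)
k=((h[...,0]<22)&(h[...,1]>50)).astype(np.uint8); k[:,:275]=0;k[:,335:]=0
N,_,st,ce=cv2.connectedComponentsWithStats(k)
for i in range(1,N):
    if st[i,4]>30: print("t",st[i],ce[i],px2w(e,*ce[i],z+.017))
E
```

```text
t: 27.5
tcp_pos: [0.5033, -0.1429, 0.0792]
tcp_rot: [[0.985, 0.172, -0.002], [0.172, -0.985, 0.001], [-0.002, -0.002, -1.0]]
force: [0.7, 0.5, -1.8]
gripper_width: 0.0453
grasp_force: 30.2
[ 0.5035 -0.1422  0.0794] 0.045139012175497144 30.229732878506184
[259.3374  79.1849]
w [  206    19   111   118 10081] [261.0563  77.2728] [ 0.5922 -0.1275  0.1181]
t [299 166  17  19 208] [306.3173 173.7019] [ 0.5917 -0.1235  0.1181]
```

```bash
python3 -m handwheel '[[[0,0.05,0.15,0,0,0,40],[0,0,0.25,0,0,0,40],[0,0,0.2,0,0,0,40],[0,0,0,0,0,0,40],[0,0,0,0,0,0,40],[0,0,0,0,0,0,40],[0,0,0,0,0,0,40],[0,0,0,0,0,0,40],[0,0,0,0,0,0,40]]]'
python3 - <<'E'
from h import *
d=wrist("w9");o=arm.get_obs();h=cv2.cvtColor(d["frame"],cv2.COLOR_RGB2HSV)
k=((h[...,0]<20)&(h[...,1]>100)).astype(np.uint8)
N,_,st,ce=cv2.connectedComponentsWithStats(k)
i=1+np.argmax(st[1:,4]);ok=abs(st[i,4]-10081)<1500; print(st[i],ce[i],px2w(d,*ce[i],o["tcp_pos"][2]+.0387),o["grasp_force"])
if ok: print(arm.sign_off())
E
```

```text
t: 28.5
tcp_pos: [0.5049, -0.1448, 0.0565]
tcp_rot: [[0.985, 0.174, 0.0], [0.174, -0.985, -0.0], [0.0, 0.0, -1.0]]
force: [-0.5, 0.2, -1.0]
gripper_width: 0.0449
grasp_force: 30.2
[  206    19   111   118 10090] [261.09355798  77.30574827] [ 0.59370745 -0.12925514  0.09521236] 30.229617697186768
the job is handed in; nothing more can be done
None
```

I handed the job in at 28.5 s with the base and slice stacked in the middle of the plate and the bun top held in the tongs, about 1–2 mm off the stack's centre and roughly 45 mm clear of it; the sign-off gave no verdict.

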